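# Weigh the cup on the lockable spring scale

### The job

Weigh the ceramic cup: while the scale's pan is still locked, stand the cup upright in the middle of the pan and let go of it. Then swing the scale's lock lever anticlockwise (seen from above) fully home against its open stop, so that the pan is freed and stays down under the cup; feel for the stop and do not force the lever on past it. Leave the toys and the other things where they are.

Things in the scene. Friction and masses are not known exactly. Their poses are not given: they have to be found in the camera images.
- cup: White ceramic cup without handle, 85 mm high, 64 mm outside diameter at the rim, tapering to the foot, wall 4 mm, about 0.3 kg. Origin: centre of its underside; z is up its axis. It stands on the lazy Susan.
- susan: Wooden lazy Susan, does not turn, 290 mm diameter, top 30 mm above the table. Origin: centre of its underside. The cup and three toys stand on it about 97 mm from its centre, in any order; the glass ball lies in a low ring at its centre.
- pan_centre (a point): Centre of the top face of the scale's round steel pan (144 mm diameter, flat, no rim) while the pan is up, 95 mm above the table, on the scale's vertical axis. Fixed: it does not sink with the pan; z is up. The drum under the pan is round too, 128 mm diameter.
- pan (a joint): How far the pan has sunk, m: 0 up (locked or empty); under the cup it sinks 10 to 12 mm when unlocked. A lock inside the drum holds it up until the lever is within about 0.1 rad of its open stop.
- lever: Lock lever of the scale, on its vertical axis under the pan. Origin: on that axis at table height; x points along the lever. It turns a quarter turn between hidden stops and stays where left; it is found 0 to 0.65 rad on from the closed stop. Anticlockwise from above opens: 0.9 to 1.6 rad to the open stop, to be felt. It takes 2.5 N.
- grip (a point): Middle of the lever's upright wooden grip, 125 mm from the axis and 90 mm above the table. The grip is 24 mm along the lever by 18 mm across it and reaches from 51 to 129 mm above the table. The flat arm that carries it is 16 mm wide, its top 65 mm above the table.
- bush (a joint): Twist of the rubber bush in which the lever's stops sit, rad: 0 at rest, about 0.015 while the lever is moving, growing by 0.00625 per newton pushed at the grip once the lever is on its stop; 0.12 (about 19 N at the grip) counts as forced.
- top: Wooden spinning top standing upside down, 60 mm diameter, 72 mm high. Origin: centre of its underside. A bystander on the lazy Susan.
- firefighter: Red plastic firefighter figure, about 102 mm high, 60 mm wide. Origin: centre of its underside. A bystander on the lazy Susan.
- turtle: Green plastic turtle, 70 mm long, 33 mm high. Origin: centre of its underside. A bystander on the lazy Susan.
- ball_center (a point): Centre of a clear glass ball, 60 mm diameter, in the middle of the lazy Susan. A bystander.
- car: Wooden toy car, 100 mm long, 60 mm high. Origin: centre of its underside. A bystander beyond the scale.
- tin: Round tin, 72 mm diameter, 90 mm high. Origin: centre of its underside. A bystander to the right.
- stacker: Wooden ring-stacking toy, 90 mm square base, 105 mm high. Origin: centre of its underside. A bystander to the right beyond the scale.
There are look-alikes about, which are no part of the job. What is shaped like the cup but blue is not meant.

How it is judged:
On the way:
1. the cup stands upright and let go in the middle of the pan (within 12 mm) while the pan is still locked up (horizontal distance between cup and pan_centre below 0.012 m and angle between cup's own z axis and vertical below 0.1 rad and linear speed of cup below 0.02 m/s and z of cup in the frame of pan_centre between -0.02 and 0.006 m and contact force between the fingers and cup below 0.1 N and value of joint pan below 0.003 m), for 0.3 s.
At the end, for the whole second after the job is handed in: The lever is at its open stop (within about 0.1 rad, at rest, not pressed), so that the pan is freed and has sunk more than 7 mm under the cup, which stands upright (within 0.1 rad), at rest and let go within 12 mm of the middle of the pan (horizontal distance between cup and pan_centre below 0.012 m and angle between cup's own z axis and vertical below 0.1 rad and linear speed of cup below 0.02 m/s and z of cup in the frame of pan_centre between -0.02 and 0.006 m and contact force between the fingers and cup below 0.1 N and value of joint pan above 0.007 m and angular speed of lever below 0.05 rad/s and value of joint bush below 0.03 rad); the robot touches nothing.
It fails at once if the lever is forced on its stop: the bush is twisted by more than 0.12 rad (value of joint bush above 0.12 rad or value of joint bush below -0.12 rad).
It fails at once if the cup is tipped by more than 0.6 rad (angle between cup's own z axis and vertical above 0.6 rad).
It fails at once if a toy or another bystander is moved by more than 30 mm (distance of any of top, firefighter, turtle, ball_center, car, tin, stacker from where it was at the start of the episode above 0.03 m).
It also fails if it takes over 61 s, if anything falls off the work surface, if the arm or the gripper's body presses on something with over 40 N, if the wrist force passes 120 N, or if a joint passes its speed limit or range.

### The arm

A 6-joint arm with a two-finger parallel gripper is mounted at the origin on the work surface. World frame = base frame: x ahead of the robot, y to its left, z up, the work surface at z = 0. Lengths are in m, angles in rad, forces in N, time in s.
With the tool pointing down it reaches from about 0.2 to 0.875 m from the base axis. Payload 3.4 kg.
Tool frame: the origin (TCP) lies midway between the tips of the shut fingers; the grasp point (between the pads) lies 19 mm behind it; z points along the fingers, y is the line along which they close (so a half turn about z gives the same grasp; the last joint's range is limited). The gripper opens to 94 mm and grips with 3 to 60 N. Pads are 16 mm wide; open, the fingers measure 119 mm over their backs; the gripper's body (75 mm by 177 mm) begins 78 mm behind the grasp point.
Start: joints at [-1.442, 0.276, 1.505, -0, 1.361, -0.121], TCP at [0.142, -0.557, 0.205] pointing down, gripper open.
Joint ranges: [-2.89, 2.89], [-0.75, 2.08], [0.22, 2.7], [-1.18, 4.32], [0.11, 2.71], [-2.7, 2.7]. Speed limits (rad/s): [2.57, 2.57, 3.14, 3.14, 3.14, 3.14].

### API

Orientations are given as a unit quaternion [w, x, y, z].
In Python, from cell import state, snapshot, close_job gives the robot as it stands.
- The arm moves only by the tool drive_tool, never from a script. Its arguments are lists of equal length, an entry for each row: "grip": the finger opening in mm, from 0 to 94; "translation": the shift along the world's x, y, z each as a share of 0.2 m, from -1 to 1, a list of three; "spin": the turn about the world's z as a share of pi rad, from -1 to 1. A call has 1 to 10 rows; each row is the pose to reach, as a shift and turn from the pose commanded when the call began, turning the shorter way round; what a row does not reach only later rows make up. A row lasts 1/10 s, in which the tool goes at most 50 mm and 8.59 degrees, less where a joint would pass 70% of its speed; a pose out of reach is approached as far as the arm can. A call with a number of a shift or a turn outside -1 to 1 is refused whole. A call with a gripper value outside its range is refused whole. The fingers move at their own pace and stop on an object; the grip force is fixed at half the most. Time passes only in rows, so rows that repeat a pose let the fingers close. It gives the time, the measured TCP pose, the force, the opening and the grip force at its end, in the units of the state.
- state(): the state, without advancing time (a new reading comes with each control period).
- snapshot(name): name is "scene" or "top" or "wrist"; returns a dict with "color" (420x560x3 uint8, red, green, blue), "range_z" (420x560 float32, m along the optical axis (not along the pixel's ray), 0 where there is no reading), "camera_matrix" (3x3 intrinsics, pixels), "distortion" ([k1, k2, p1, p2, k3] as OpenCV has them; the pictures are not rectified), "cam_to_world" (4x4, takes a point from camera to world coordinates); the wrist camera has in their place "tool_from_camera" (4x4, takes a point from camera to tool coordinates, whose origin is the TCP and whose axes are the flange's). Camera axes: x right, y up, looking along -z (the intrinsics and any distortion apply to the point x, -y, -z); pixel columns grow to the right and rows downward; lengths in m; the calibration is good to about 2 mm. A picture is of the moment at which its call begins: read the wrist's pose just before it.
- close_job(): hands the job in; it is judged then, once.
The state is a dict: "time_s": time; "qpos": joint angles; "qd": joint speeds; "joint_torque": joint torques, N m; "tool_pos": TCP position; "ee_rot": TCP orientation; "wrist_force": force on the tool from outside, world axes, zero at the start; "torque": the same for the moment, N m; "gripper_width": finger opening in m; "gripper_force": force on a finger pad.
Only numpy, scipy, OpenCV 4.12 (cv2) and the standard library are available. Lean on these libraries where they do the work, as an engineer would, in place of code of your own. Each camera call takes 0.05 s, during which the arm holds its last target. There are 200 camera calls.

## Working session

There is one attempt and no reset: what is moved stays moved. The work goes in short steps, Python scripts to look and compute and a tool call to move; the robot and the scene stay as the last step left them, time stands still between calls to the robot, and variables do not carry over. Pictures are saved under pics/ and viewed, at most 10 in all, crops included, and the job is handed in when it is done.

Besides the shell and the picture viewer there is one more tool, called after "Request:" in YAML: its name, and indented under it one key for each argument. drive_tool: Moves the arm, as the interface text tells. Its arguments: {"type":"object","properties":{"grip":{"type":"array","items":{"type":"number"}},"translation":{"type":"array","items":{"type":"array","items":{"type":"number","minimum":-1,"maximum":1}}},"spin":{"type":"array","items":{"type":"number","minimum":-1,"maximum":1}}},"required":["grip","translation","spin"]}

```bash
mkdir -p pics; cat > h.py <<'E'
import numpy as np, cv2, pickle
from cell import state, snapshot
from scipy.spatial.transform import Rotation as R
def grab(n):
    s=state(); d=snapshot(n)
    if n=='wrist':
        T=np.eye(4); q=s['ee_rot']; T[:3,:3]=R.from_quat([q[1],q[2],q[3],q[0]]).as_matrix(); T[:3,3]=s['tool_pos']
        d['cam_to_world']=T@np.array(d['tool_from_camera'])
    return d
def save(d,f,crop=None,k=1):
    im=d['color'][:,:,::-1]
    if crop: im=im[crop[1]:crop[3],crop[0]:crop[2]]
    cv2.imwrite('pics/'+f,cv2.resize(im,None,fx=k,fy=k,interpolation=cv2.INTER_CUBIC))
def rays(d,uv):
    p=cv2.undistortPoints(np.array(uv,float).reshape(-1,1,2),np.array(d['camera_matrix'],float),np.array(d['distortion'],float))[:,0]
    return np.c_[p[:,0],-p[:,1],-np.ones(len(p))]
def pts(d,uv):
    uv=np.array(uv); z=d['range_z'][uv[:,1].astype(int),uv[:,0].astype(int)]
    T=np.array(d['cam_to_world']); return (rays(d,uv)*z[:,None])@T[:3,:3].T+T[:3,3]
def onplane(d,uv,h):
    T=np.array(d['cam_to_world']); r=rays(d,uv)@T[:3,:3].T; o=T[:3,3]; return o+r*((h-o[2])/r[:,2])[:,None]
def cloud(d):
    H,W=d['range_z'].shape; u,v=np.meshgrid(np.arange(W),np.arange(H)); uv=np.c_[u.ravel(),v.ravel()]
    P=pts(d,uv); P[d['range_z'].ravel()==0]=np.nan; return P.reshape(H,W,3)
E
python3 - <<'E'
from h import *
for n in('top','scene'):
    d=grab(n); save(d,n+'0.png',k=1.4); pickle.dump(d,open(n+'0.pkl','wb')); print(np.array(d['cam_to_world']).round(3))
print(state())
E
```

```text
[[ 0.002  0.995 -0.098  0.355]
 [-1.     0.002 -0.    -0.057]
 [ 0.     0.098  0.995  1.079]
 [ 0.     0.     0.     1.   ]]
[[ 0.861 -0.288  0.418  1.173]
 [ 0.508  0.48  -0.715 -1.285]
 [ 0.005  0.829  0.56   1.026]
 [ 0.     0.     0.     1.   ]]
{'time_s': 0.1, 'qpos': array([-1.44197138e+00,  2.76509910e-01,  1.50595422e+00,  8.43487391e-06,
        1.36069402e+00, -1.20991734e-01]), 'qd': array([ 8.61687734e-04, -2.22276868e-03, -3.88035787e-03, -4.97609317e-04,
       -1.35870489e-05,  1.17070905e-03]), 'joint_torque': array([ 1.33585076e-03, -4.05456305e+01, -2.37778902e+01,  7.02954247e-02,
        2.99476390e-02, -5.24903317e-05]), 'tool_pos': array([ 0.14209513, -0.55666726,  0.20472454]), 'ee_rot': array([-7.82756863e-04,  9.92208897e-01,  1.24582874e-01,  1.05826967e-06]), 'wrist_force': array([0.10397383, 0.38826812, 0.05181545]), 'torque': array([ 0.00328571,  0.00168685, -0.0028228 ]), 'gripper_force': 0.0, 'gripper_width': 0.0938750465582535}
```

View pics/top0.png

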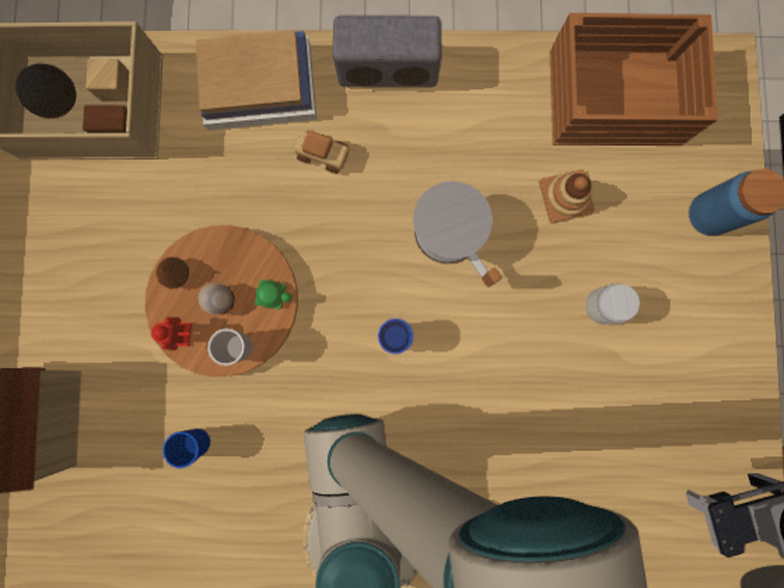

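View pics/scene0.png

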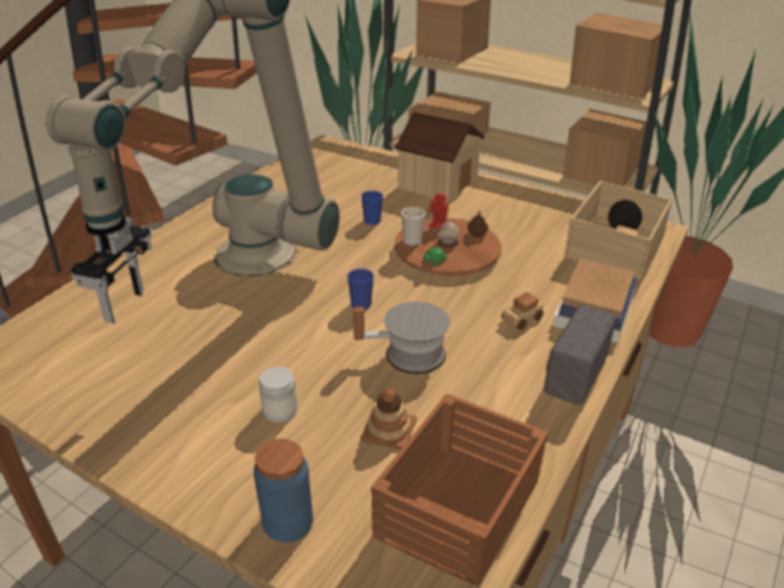

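The top view (scaled by 1.4) shows the cup at (226,347), the pan at (453,222), the lever grip at (490,276) pointing to the lower right, and a blue look-alike at (396,336). Next I measure these with depth.

```bash
cat >> h.py <<'E'
def circ(P):
    (x,y),r=cv2.minEnclosingCircle(P[:,:2].astype(np.float32)*1000); A=np.c_[2*P[:,:2],np.ones(len(P))]
    return x/1000,y/1000,r/1000
E
python3 - <<'E'
from h import *
d=pickle.load(open('top0.pkl','rb')); C=cloud(d)
def sel(c,r,z0,z1):
    u,v=int(c[0]/1.4),int(c[1]/1.4); p=C[v-r:v+r,u-r:u+r].reshape(-1,3); return p[(p[:,2]>z0)&(p[:,2]<z1)]
pan=sel((453,222),36,.088,.102); print('pan',circ(pan),np.median(pan,0).round(4),pan.mean(0))
cup=sel((226,347),17,.108,.122); print('cup rim',circ(cup),cup.mean(0),len(cup), np.percentile(cup[:,2],[5,50,95]))
g=sel((491,274),14,.118,.14); print('grip',g.mean(0),g.min(0),g.max(0),len(g)); 
print('gripPCA',cv2.minAreaRect((g[:,:2]*1000).astype(np.float32)))
for n,c,z in(('turtle',(270,294),.04),('ff',(172,334),.04),('ball',(216,298),.04),('top',(172,272),.04),('blue',(396,336),.07),('car',(322,150),.02),('tin',(613,303),.06),('stack',(570,192),.02)):
    p=sel(c,20,z,.2); print(n,p.min(0).round(3),p.max(0).round(3))
s=sel((220,300),60,.025,.034); print('susan',circ(s))
E
```

```text
pan (0.5841417846679687, -0.15927613830566406, 0.07169933319091797) [ 0.5835 -0.1589  0.0949] [ 0.58388417 -0.15919352  0.09494454]
cup rim (0.356598388671875, 0.235926025390625, 0.0322319450378418) [0.35620841 0.23681955 0.11411849] 154 [0.10948654 0.11420534 0.11761435]
grip [ 0.48016465 -0.22681012  0.12775906] [ 0.46793548 -0.23899318  0.11873802] [ 0.49216928 -0.21511456  0.13182576] 77
gripPCA ((480.56793212890625, -227.2522735595703), (23.41683006286621, 17.259456634521484), 34.77934646606445)
turtle [0.429 0.136 0.04 ] [0.482 0.206 0.066]
ff [0.351 0.33  0.04 ] [0.409 0.364 0.134]
ball [0.417 0.245 0.05 ] [0.499 0.33  0.094]
top [0.443 0.302 0.05 ] [0.519 0.388 0.106]
blue [ 0.347 -0.088  0.07 ] [ 0.407 -0.026  0.089]
car [0.696 0.035 0.02 ] [0.778 0.139 0.065]
tin [ 0.401 -0.491  0.06 ] [ 0.47  -0.421  0.096]
stack [ 0.61  -0.432  0.02 ] [ 0.692 -0.352  0.107]
susan (0.44496258544921874, 0.2750294189453125, 0.1451255340576172)
```

Every size agrees with the spec (pan radius 72 mm, rim radius 32 mm, grip at 124 mm from the axis). I'll approach the cup with the fingers closing tangentially to the Susan.

Request:
drive_tool:
  grip: [94,94,94,94,94,94]
  translation:
    - [0.15,0.2,0]
    - [0.35,0.4,0]
    - [0.55,0.6,0]
    - [0.75,0.8,0]
    - [0.9,1,0]
    - [0.9,1,0]
  spin: [0.01,0.02,0.03,0.04,0.05,0.05]

```text
time_s: 0.7
tool_pos: [0.3239, -0.3533, 0.2052]
ee_rot: [-0.001, 0.979, 0.204, 0.0]
wrist_force: [-0.9, -1.0, 0.7]
gripper_width: 0.0938
gripper_force: 0.0
```

Request:
drive_tool:
  grip: [94,94,94,94,94]
  translation:
    - [0.05,0.24,0]
    - [0.1,0.48,0]
    - [0.15,0.72,0]
    - [0.15,0.96,0]
    - [0.15,1,0]
  spin: [0,0,0,0,0]

```text
time_s: 1.2
tool_pos: [0.3507, -0.1523, 0.2051]
ee_rot: [-0.002, 0.979, 0.204, -0.0]
wrist_force: [-0.6, -0.4, -0.1]
gripper_width: 0.0938
gripper_force: 0.0
```

Request:
drive_tool:
  grip: [94,94,94,94,94]
  translation:
    - [0,0.24,0]
    - [0,0.48,0]
    - [0,0.72,0]
    - [0,0.96,0]
    - [0,1,0]
  spin: [0,0,0,0,0]

```text
time_s: 1.7
tool_pos: [0.3515, 0.0466, 0.2054]
ee_rot: [-0.001, 0.979, 0.205, 0.0]
wrist_force: [-0.8, -0.4, 1.2]
gripper_width: 0.094
gripper_force: 0.0
```

Request:
drive_tool:
  grip: [94,94,94,94,94,94]
  translation:
    - [0,0.2,0]
    - [0,0.4,0]
    - [0,0.6,0]
    - [0,0.7,0]
    - [0,0.7,0]
    - [0,0.7,0]
  spin: [0,0,0,0,0,0]

```text
time_s: 2.3
tool_pos: [0.3525, 0.1817, 0.2052]
ee_rot: [0.001, 0.979, 0.202, -0.0]
wrist_force: [-0.8, -0.5, 1.1]
gripper_width: 0.0938
gripper_force: 0.0
```

```bash
python3 - <<'E'
from h import *
d=grab('wrist'); save(d,'w1.png'); C=cloud(d).reshape(-1,3)
s=state(); print(s['tool_pos'],s['ee_rot'],s['qpos'],s['time_s'])
m=(np.hypot(C[:,0]-.356,C[:,1]-.2365)<.045)&(abs(C[:,2]-.114)<.006); print(m.sum(), circ(C[m]), C[m].min(0),C[m].max(0),np.percentile(C[m,2],[50,95]))
E
```

```text
[0.35241311 0.1814194  0.20521754] [ 6.76051832e-04  9.79460042e-01  2.01636893e-01 -3.63287637e-04] [ 3.00689138e-01  1.77196829e-03  1.84008830e+00 -1.32281422e-03
  1.30058756e+00  1.46578128e+00] 2.35
1340 (0.35639599609375, 0.2358968505859375, 0.031740653991699216) [0.32502167 0.2043073  0.10800752] [0.38805241 0.26742959 0.1172454 ] [0.1146899  0.11599439]
```

View pics/w1.png

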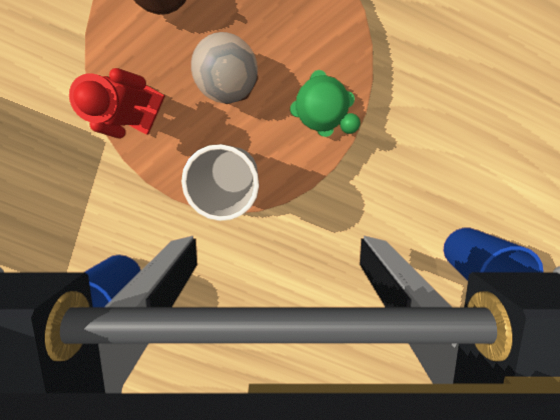

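The wrist view shows the cup rim at (220,182), with the firefighter at (115,103) and the turtle at (325,105) both clear of where the fingers go. The rim measures (0.3564, 0.2359), which agrees with the first reading. I'll descend and grip.

Request:
drive_tool:
  grip: [94,94,94,94,94,94,94,94,94]
  translation:
    - [0.02,0.14,0]
    - [0.02,0.272,0]
    - [0.02,0.272,0]
    - [0.02,0.272,-0.15]
    - [0.02,0.272,-0.3]
    - [0.02,0.272,-0.45]
    - [0.02,0.272,-0.6]
    - [0.02,0.272,-0.69]
    - [0.02,0.272,-0.69]
  spin: [0,0,0,0,0,0,0,0,0]

```text
time_s: 3.25
tool_pos: [0.3543, 0.2343, 0.0655]
ee_rot: [0.001, 0.98, 0.201, -0.003]
wrist_force: [-0.5, -0.3, 0.1]
gripper_width: 0.094
gripper_force: 0.0
```

Request:
drive_tool:
  grip: [55,50,50,50,50,50,50,50,50,50]
  translation:
    - [0,0,0]
    - [0,0,0]
    - [0,0,0]
    - [0,0,0]
    - [0,0,0]
    - [0,0,0]
    - [0,0,0]
    - [0,0,0]
    - [0,0,0]
    - [0,0,0]
  spin: [0,0,0,0,0,0,0,0,0,0]

```text
time_s: 4.25
tool_pos: [0.357, 0.2372, 0.0682]
ee_rot: [0.0, 0.979, 0.202, 0.001]
wrist_force: [0.8, -3.1, 5.3]
gripper_width: 0.0615
gripper_force: 29.9
```

Request:
drive_tool:
  grip: [50,50,50,50,50,50,50]
  translation:
    - [0,0,0.05]
    - [0,0,0.15]
    - [0,0,0.3]
    - [0,0,0.45]
    - [0,0,0.55]
    - [0,0,0.55]
    - [0,0,0.55]
  spin: [0,0,0,0,0,0,0]

```text
time_s: 4.95
tool_pos: [0.3554, 0.2371, 0.177]
ee_rot: [-0.0, 0.979, 0.202, -0.001]
wrist_force: [-0.7, 1.2, -2.2]
gripper_width: 0.0616
gripper_force: 29.9
```

```bash
python3 - <<'E'
from h import *
d=grab('wrist'); save(d,'w2.png'); C=cloud(d).reshape(-1,3)
s=state(); t=s['tool_pos']; print(t,s['ee_rot'],s['gripper_width'],s['wrist_force'])
m=(np.hypot(C[:,0]-t[0],C[:,1]-t[1])<.045)&(C[:,2]>t[2]+.02)&(C[:,2]<t[2]+.075)
print(m.sum(), np.histogram(C[m,2]-t[2],20)); 
E
```

```text
[0.35484934 0.23680888 0.17627311] [ 2.30369379e-04  9.79368163e-01  2.02079197e-01 -1.39484950e-03] 0.06162334135082818 [-0.47435105  0.05162632 -2.85259284]
9435 (array([ 412,  405,  395,  399,  370,  394,  381,  388,  409, 1594, 1680,
        267,  279,  265,  292,  289,  281,  300,  340,  295]), array([0.02000721, 0.02275658, 0.02550595, 0.02825532, 0.03100469,
       0.03375406, 0.03650343, 0.0392528 , 0.04200217, 0.04475153,
       0.0475009 , 0.05025027, 0.05299964, 0.05574901, 0.05849838,
       0.06124775, 0.06399712, 0.06674649, 0.06949585, 0.07224522,
       0.07499459]))
```

View pics/w2.png

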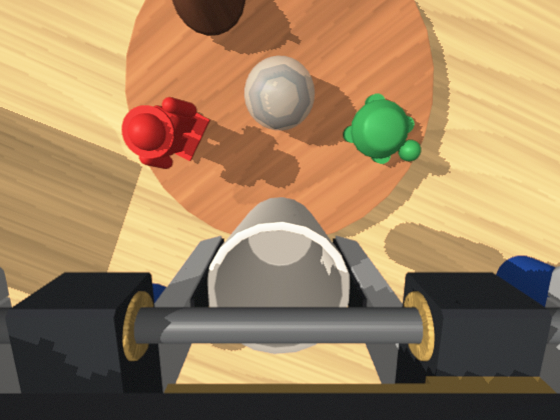

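The cup is held between the fingers with its rim ellipse centred near (280,285), and the toys haven't moved. Now I check the cup's tilt and its offset in the gripper.

```bash
cat >> h.py <<'E'
def rim(d,t,h=.0475):
    C=cloud(d).reshape(-1,3); col=d['color'].reshape(-1,3).min(1)
    m=(np.hypot(C[:,0]-t[0],C[:,1]-t[1])<.04)&(abs(C[:,2]-t[2]-h)<.006)&(col>150)
    P=C[m]; c=circ(P); r=np.hypot(P[:,0]-c[0],P[:,1]-c[1]); Q=P[(r>.0285)&(r<.033)]
    A=np.c_[Q[:,:2]-c[:2],np.ones(len(Q))]; k=np.linalg.lstsq(A,Q[:,2],rcond=None)[0]
    return c,len(Q),k,Q.min(0)-c[0:1]+0,Q[:,0].min()-c[0],Q[:,0].max()-c[0],Q[:,1].min()-c[1],Q[:,1].max()-c[1]
E
python3 - <<'E'
from h import *
d=grab('wrist'); s=state(); t=s['tool_pos']; print(t); r=rim(d,t); print(r, r[0][0]-t[0], r[0][1]-t[1])
E
```

```text
[0.35474499 0.2367263  0.17599739]
((0.35505435180664063, 0.23637928771972655, 0.032923480987548825), 1775, array([-1.31672149e-04, -1.96287910e-02,  2.23241240e-01]), array([-0.03274906, -0.14839994, -0.13735327]), np.float64(-0.0327490599722316), np.float64(0.030738107373618595), np.float64(-0.029724880657807706), np.float64(0.0325922864881002)) 0.0003093622418017805 -0.0003470123617693721
```

Request:
drive_tool:
  grip: [50,50,50,50,50,50,50,50,50,50]
  translation:
    - [0.02,-0.05,0.05]
    - [0.07,-0.15,0.1]
    - [0.14,-0.27,0.1]
    - [0.21,-0.39,0.1]
    - [0.28,-0.51,0.1]
    - [0.35,-0.63,0.1]
    - [0.42,-0.75,0.1]
    - [0.49,-0.87,0.1]
    - [0.55,-0.96,0.1]
    - [0.57,-1,0.1]
  spin: [0,0,0,0,0,0,0,0,0,0]

```text
time_s: 6.05
tool_pos: [0.4711, 0.0349, 0.1971]
ee_rot: [0.0, 0.98, 0.201, -0.0]
wrist_force: [0.0, 0.6, -1.9]
gripper_width: 0.0615
gripper_force: 29.9
```

Request:
drive_tool:
  grip: [50,50,50,50,50,50,50,50,50,50]
  translation:
    - [0.03,-0.05,0]
    - [0.09,-0.16,0]
    - [0.16,-0.28,0]
    - [0.23,-0.4,0]
    - [0.3,-0.52,0]
    - [0.37,-0.64,0]
    - [0.44,-0.76,0]
    - [0.51,-0.88,0]
    - [0.56,-0.96,0]
    - [0.575,-0.98,0]
  spin: [0,0,0,0,0,0,0,0,0,0]

```text
time_s: 7.05
tool_pos: [0.5858, -0.1603, 0.1969]
ee_rot: [0.0, 0.979, 0.202, -0.0]
wrist_force: [-0.6, 0.4, -3.3]
gripper_width: 0.0615
gripper_force: 29.9
```

```bash
python3 - <<'E'
from h import *
d=grab('wrist'); s=state(); t=s['tool_pos']; print(t,s['wrist_force'],s['qpos'],s['time_s']); r=rim(d,t); print(r)
C=cloud(d).reshape(-1,3)
p=C[(abs(C[:,2]-.095)<.004)&(np.hypot(C[:,0]-.584,C[:,1]+.159)<.085)]
print(len(p),p.min(0),p.max(0),np.median(p[:,2]),circ(p))
d=grab('top'); C=cloud(d).reshape(-1,3)
p=C[(C[:,2]>.119)&(C[:,2]<.136)&(np.hypot(C[:,0]-.4805,C[:,1]+.227)<.03)]; print('grip',len(p),p.mean(0) if len(p) else 0)
E
```

```text
[ 0.58566185 -0.15973588  0.19686894] [ 0.45519037 -0.81028561 -2.91818578] [-3.80770524e-01  3.29171794e-01  1.44820097e+00 -1.10926282e-04
  1.36482249e+00  7.83915015e-01] 7.1
((0.5934239501953125, -0.15525747680664062, 0.029914052963256835), 33, array([0.15637219, 0.01471267, 0.24230437]), array([-0.01326635, -0.77587981, -0.35460286]), np.float64(-0.013266347719774418), np.float64(0.016735170121653264), np.float64(-0.027198385573372647), np.float64(0.02698966711215761))
12540 [ 0.53430024 -0.22945286  0.09220532] [ 0.65650736 -0.08717423  0.0979173 ] 0.095062058401954 (0.5855635986328125, -0.15839146423339845, 0.07161553955078125)
grip 0 0
```

Both cameras put the pan centre near (0.585, -0.159), and the TCP is directly over it. Lowering.

Request:
drive_tool:
  grip: [50,50,50,50,50,50,50,50]
  translation:
    - [-0.005,0,-0.08]
    - [-0.005,0,-0.17]
    - [-0.005,0,-0.24]
    - [-0.005,0,-0.28]
    - [-0.005,0,-0.29]
    - [-0.005,0,-0.3]
    - [-0.005,0,-0.305]
    - [-0.005,0,-0.305]
  spin: [0,0,0,0,0,0,0,0]

```text
time_s: 7.95
tool_pos: [0.5844, -0.1588, 0.137]
ee_rot: [0.0, 0.979, 0.202, 0.0]
wrist_force: [0.6, 0.9, -2.9]
gripper_width: 0.0614
gripper_force: 29.9
```

Request:
drive_tool:
  grip: [50,50,50,50]
  translation:
    - [0,0,-0.007]
    - [0,0,-0.012]
    - [0,0,-0.015]
    - [0,0,-0.015]
  spin: [0,0,0,0]

```text
time_s: 8.35
tool_pos: [0.5841, -0.1588, 0.1334]
ee_rot: [0.0, 0.979, 0.202, -0.0]
wrist_force: [0.0, -0.5, -2.1]
gripper_width: 0.0619
gripper_force: 29.9
```

Request:
drive_tool:
  grip: [50,50,50,50]
  translation:
    - [0,0,-0.004]
    - [0,0,-0.008]
    - [0,0,-0.01]
    - [0,0,-0.01]
  spin: [0,0,0,0]

```text
time_s: 8.75
tool_pos: [0.5844, -0.1588, 0.1323]
ee_rot: [0.0, 0.979, 0.202, 0.001]
wrist_force: [-0.4, 0.7, 4.1]
gripper_width: 0.0616
gripper_force: 29.8
```

The cup is on the pan (the wrist force changed sign). Release, then retreat straight up.

Request:
drive_tool:
  grip: [66,70,80,90,94,94,94,94,94]
  translation:
    - [0,0,0]
    - [0,0,0]
    - [0,0,0]
    - [0,0,0]
    - [0,0,0]
    - [0,0,0]
    - [0,0,0]
    - [0,0,0]
    - [0,0,0]
  spin: [0,0,0,0,0,0,0,0,0]

```text
time_s: 9.65
tool_pos: [0.5841, -0.1588, 0.1315]
ee_rot: [0.0, 0.979, 0.202, -0.0]
wrist_force: [0.7, -0.2, 0.9]
gripper_width: 0.0936
gripper_force: 0.0
```

Request:
drive_tool:
  grip: [94,94,94,94,94,94,94]
  translation:
    - [0,0,0.1]
    - [0,0,0.25]
    - [0,0,0.45]
    - [0,0,0.65]
    - [0,0,0.8]
    - [0,0,0.8]
    - [0,0,0.8]
  spin: [0,0,0,0,0,0,0]

```text
time_s: 10.35
tool_pos: [0.5842, -0.1588, 0.2918]
ee_rot: [0.0, 0.979, 0.202, 0.0]
wrist_force: [-0.2, -0.3, -0.3]
gripper_width: 0.0943
gripper_force: 0.0
```

Request:
drive_tool:
  grip: [60,30,0,0,0,0,0]
  translation:
    - [-0.2,0,0]
    - [-0.4,0,0]
    - [-0.6,0,0]
    - [-0.8,0,0]
    - [-1,0,0]
    - [-1,0,0]
    - [-1,0,0]
  spin: [0,0,0,0,0,0,0]

```text
time_s: 11.05
tool_pos: [0.3834, -0.1585, 0.2905]
ee_rot: [-0.0, 0.979, 0.202, -0.0]
wrist_force: [0.7, -0.2, 0.0]
gripper_width: 0.0412
gripper_force: 0.0
```

```bash
cat > chk.py <<'E'
from h import *
import sys
s=state(); print(s['tool_pos'],s['gripper_width'],s['wrist_force'],s['time_s'],s['qpos'])
for n in('top','wrist'):
    d=grab(n); C=cloud(d).reshape(-1,3); 
    if len(sys.argv)>1 and n==sys.argv[1]: save(d,sys.argv[2],k=1.4)
    r=np.hypot(C[:,0]-.5845,C[:,1]+.159)
    p=C[(r<.06)&(abs(C[:,2]-.175)<.012)]; print(n,'rim',len(p),circ(p) if len(p) else 0,np.percentile(p[:,2],[50,95]) if len(p) else 0)
    p=C[(r<.08)&(abs(C[:,2]-.09)<.012)]; print('pan',len(p),circ(p) if len(p) else 0,np.median(p[:,2]))
    p=C[(r>.108)&(r<.142)&(C[:,2]>.119)&(C[:,2]<.136)]
    if len(p):
        g=p.mean(0); print('grip',len(p),g,np.arctan2(g[1]+.159,g[0]-.5845), circ(p))
E
python3 chk.py top t2.png
```

```text
[ 0.38335308 -0.15845073  0.29048249] 0.04122972927036144 [ 0.66173498 -0.22119341  0.00895631] 11.05 [-5.60319916e-01 -1.16282810e-02  1.64265989e+00  2.93866534e-04
  1.51167712e+00  6.04649335e-01]
top rim 228 (0.5815712280273437, -0.16101776123046874, 0.03206886291503906) [0.17769699 0.18091428]
pan 1758 (0.5837993774414062, -0.15914511108398438, 0.07140841674804688) 0.09450431057162667
wrist rim 755 (0.570810791015625, -0.16420867919921875, 0.027695642471313477) [0.17825938 0.18021407]
pan 7807 (0.5842394409179688, -0.158885009765625, 0.07130503082275391) 0.09437205903238083
grip 439 [ 0.48033513 -0.22570727  0.12782495] -2.571995176747558 (0.4805997619628906, -0.2268786315917969, 0.013000670433044434)
```

View pics/t2.png

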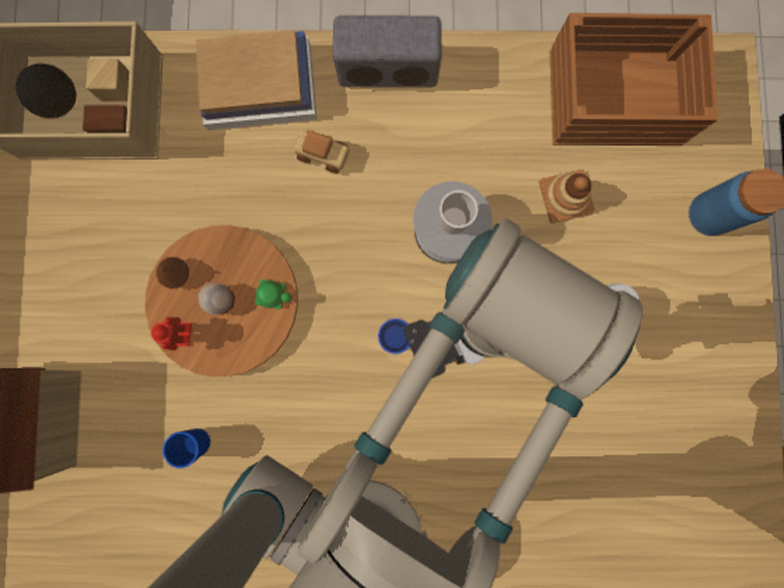

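The cup stands centred at about (458,208) in the top view, 3 mm off the pan middle, and the pan is still up at z=0.095. Now I position the closed fingers behind the lever grip, yawed tangentially to its arc.

Request:
drive_tool:
  grip: [0,0,0,0,0,0,0,0,0,0]
  translation:
    - [0.15,-0.08,0]
    - [0.3,-0.15,0]
    - [0.37,-0.18,0]
    - [0.37,-0.18,-0.1]
    - [0.37,-0.18,-0.3]
    - [0.37,-0.18,-0.5]
    - [0.37,-0.18,-0.7]
    - [0.37,-0.18,-0.85]
    - [0.37,-0.18,-0.96]
    - [0.37,-0.18,-0.96]
  spin: [0.02,0.04,0.055,0.055,0.055,0.055,0.055,0.055,0.055,0.055]

```text
time_s: 12.15
tool_pos: [0.4567, -0.1932, 0.0956]
ee_rot: [-0.003, 0.958, 0.286, -0.003]
wrist_force: [-1.1, -0.3, 0.5]
gripper_width: 0.0001
gripper_force: 0.0
```

```bash
cat > arc.py <<'E'
# rows of shift/spin from the pose now, following the arc: args = start lever angle offset, end offset (rad), n, s (m behind grip centre)
from h import *
import sys
a0,a1,n,s=map(float,sys.argv[1:5]); st=state(); t=st['tool_pos']; q=st['ee_rot']
yaw=2*np.arctan2(q[2],q[1])-np.pi/2
for a in np.linspace(a0,a1,int(n)):
    f=np.radians(213.25)+a; er=np.array([np.cos(f),np.sin(f)]); et=np.array([-er[1],er[0]])
    P=np.array([.5842,-.159])+.125*er-s*et; w=(f+np.pi/2-yaw+np.pi/2)%np.pi-np.pi/2
    print(round(a,3),((P-t[:2])/.2).round(3),round(w/np.pi,3))
print(t,q,st['gripper_width'],st['wrist_force'],st['qpos'],st['time_s'])
E
python3 arc.py -0.1 0.5 7 .0225
python3 - <<'E'
from h import *
d=grab('scene'); save(d,'s3.png',crop=(180,180,400,330),k=3)
E
```

```text
-0.1 [ 0.031 -0.018] -0.032
-0.0 [ 0.053 -0.077] -0.0
0.1 [ 0.081 -0.134] 0.032
0.2 [ 0.114 -0.189] 0.064
0.3 [ 0.153 -0.239] 0.095
0.4 [ 0.196 -0.285] 0.127
0.5 [ 0.244 -0.327] 0.159
[ 0.45671199 -0.19323988  0.0955689 ] [-0.00310384  0.95815756  0.28621088 -0.00279143] 5.008534741799905e-05 [-1.0743649  -0.3398237   0.49079112] [-5.40723727e-01  2.53536370e-01  1.83376650e+00  7.01957965e-05
  1.06263846e+00  4.49493113e-01] 12.15
```

View pics/s3.png

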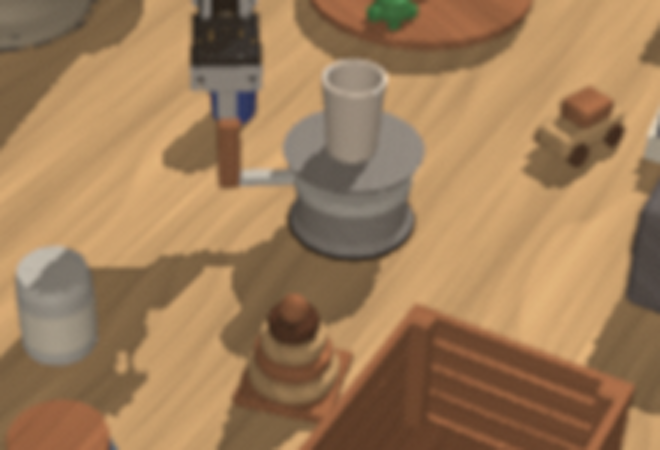

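The closed gripper is behind the grip at (228,130) and the cup stands upright on the pan at (352,115). I'll push gently to 0.3 rad and read the force.

Request:
drive_tool:
  grip: [0,0,0,0,0,0,0,0,0]
  translation:
    - [0.03,-0.04,0]
    - [0.053,-0.077,0]
    - [0.067,-0.105,0]
    - [0.081,-0.134,0]
    - [0.097,-0.162,0]
    - [0.114,-0.189,0]
    - [0.133,-0.215,0]
    - [0.153,-0.239,0]
    - [0.153,-0.239,0]
  spin: [0,0,0.016,0.032,0.048,0.064,0.08,0.095,0.095]

```text
time_s: 13.1
tool_pos: [0.4899, -0.2434, 0.1005]
ee_rot: [0.001, 0.905, 0.425, 0.001]
wrist_force: [-0.8, 2.2, 0.5]
gripper_width: 0.0007
gripper_force: 0.7
```

```bash
python3 arc.py 0.3 0.8 11 .0225; python3 chk.py|tail -4
```

```text
0.3 [-0.014  0.012] 0.001
0.35 [ 0.008 -0.012] 0.017
0.4 [ 0.03  -0.035] 0.033
0.45 [ 0.053 -0.056] 0.049
0.5 [ 0.078 -0.076] 0.065
0.55 [ 0.103 -0.096] 0.081
0.6 [ 0.129 -0.113] 0.096
0.65 [ 0.157 -0.13 ] 0.112
0.7 [ 0.184 -0.145] 0.128
0.75 [ 0.213 -0.158] 0.144
0.8 [ 0.242 -0.171] 0.16
[ 0.48994805 -0.24337416  0.10045655] [5.34709302e-04 9.05299204e-01 4.24773508e-01 7.29307530e-04] 0.0007251196682185378 [-0.80983691  2.20258337  0.47434384] [-5.88733849e-01  3.13502092e-01  1.72860483e+00  7.81440699e-04
  1.09781634e+00  1.04283323e-01] 13.1
pan 1914 (0.5837816162109375, -0.15926109313964842, 0.07147381591796875) 0.09453903860640167
wrist rim 3710 (0.5704642333984375, -0.173704833984375, 0.02435016059875488) [0.17875353 0.1802019 ]
pan 27751 (0.5845944213867188, -0.15868418884277344, 0.07210472106933594) 0.09443511338108498
grip 1702 [ 0.50504165 -0.24484357  0.12770177] -2.317586017408995 (0.4999134521484375, -0.24453494262695313, 0.021793874740600586)
```

Request:
drive_tool:
  grip: [0,0,0,0,0,0,0,0,0,0]
  translation:
    - [0.008,-0.012,0]
    - [0.03,-0.035,0]
    - [0.053,-0.056,0]
    - [0.078,-0.076,0]
    - [0.103,-0.096,0]
    - [0.129,-0.113,0]
    - [0.157,-0.13,0]
    - [0.184,-0.145,0]
    - [0.213,-0.158,0]
    - [0.213,-0.158,0]
  spin: [0.017,0.033,0.049,0.065,0.081,0.096,0.112,0.128,0.144,0.144]

```text
time_s: 14.2
tool_pos: [0.5317, -0.2752, 0.1001]
ee_rot: [0.001, 0.787, 0.617, -0.0]
wrist_force: [-1.0, 0.4, 0.5]
gripper_width: 0.0007
gripper_force: 0.7
```

```bash
python3 arc.py 0.7 1.7 21 .0225
```

```text
0.7 [-0.025  0.015] -0.016
0.75 [0.004 0.001] 0.0
0.8 [ 0.033 -0.011] 0.016
0.85 [ 0.063 -0.022] 0.032
0.9 [ 0.094 -0.031] 0.048
0.95 [ 0.125 -0.039] 0.064
1.0 [ 0.156 -0.045] 0.08
1.05 [ 0.187 -0.049] 0.096
1.1 [ 0.219 -0.052] 0.112
1.15 [ 0.25  -0.054] 0.127
1.2 [ 0.282 -0.054] 0.143
1.25 [ 0.314 -0.052] 0.159
1.3 [ 0.345 -0.048] 0.175
1.35 [ 0.377 -0.044] 0.191
1.4 [ 0.408 -0.037] 0.207
1.45 [ 0.439 -0.029] 0.223
1.5 [ 0.469 -0.019] 0.239
1.55 [ 0.499 -0.008] 0.255
1.6 [0.528 0.004] 0.271
1.65 [0.556 0.018] 0.287
1.7 [0.584 0.034] 0.303
[ 0.5317451  -0.27522082  0.10010184] [ 9.17932307e-04  7.86964599e-01  6.16997414e-01 -2.61506396e-04] 0.0006626262390831137 [-0.97156529  0.40454483  0.5012759 ] [-5.93085021e-01  3.84672041e-01  1.61500760e+00 -1.16922456e-03
  1.14032742e+00 -3.51645478e-01] 14.2
```

Now small steps, feeling for the stop.

Request:
drive_tool:
  grip: [0,0,0,0]
  translation:
    - [0.015,-0.006,0]
    - [0.03,-0.012,0]
    - [0.045,-0.017,0]
    - [0.06,-0.023,0]
  spin: [0.008,0.016,0.024,0.032]

```text
time_s: 14.6
tool_pos: [0.5433, -0.2792, 0.0996]
ee_rot: [0.0, 0.754, 0.657, -0.0]
wrist_force: [-3.3, -1.6, 2.0]
gripper_width: 0.0003
gripper_force: 1.5
```

Request:
drive_tool:
  grip: [0,0,0]
  translation:
    - [0.016,-0.005,0]
    - [0.031,-0.009,0]
    - [0.031,-0.009,0]
  spin: [0.008,0.016,0.016]

```text
time_s: 14.9
tool_pos: [0.5504, -0.2808, 0.0994]
ee_rot: [0.0, 0.738, 0.675, 0.0]
wrist_force: [-2.0, -1.5, 0.4]
gripper_width: 0.0001
gripper_force: 0.8
```

Request:
drive_tool:
  grip: [0,0,0]
  translation:
    - [0.016,-0.004,0]
    - [0.031,-0.008,0]
    - [0.031,-0.008,0]
  spin: [0.008,0.016,0.016]

```text
time_s: 15.2
tool_pos: [0.5564, -0.2822, 0.0993]
ee_rot: [0.0, 0.721, 0.693, 0.0]
wrist_force: [-2.0, -1.5, 0.3]
gripper_width: 0.0008
gripper_force: 0.9
```

Request:
drive_tool:
  grip: [0,0,0,0]
  translation:
    - [0.016,-0.003,0]
    - [0.032,-0.005,0]
    - [0.043,-0.006,0]
    - [0.043,-0.006,0]
  spin: [0.008,0.016,0.022,0.022]

```text
time_s: 15.6
tool_pos: [0.5649, -0.2836, 0.0994]
ee_rot: [0.0, 0.696, 0.718, 0.0]
wrist_force: [-2.6, -0.9, -0.6]
gripper_width: 0.0008
gripper_force: 1.0
```

Request:
drive_tool:
  grip: [0,0,0,0]
  translation:
    - [0.016,-0.001,0]
    - [0.032,-0.002,0]
    - [0.043,-0.002,0]
    - [0.043,-0.002,0]
  spin: [0.008,0.016,0.022,0.022]

```text
time_s: 16.0
tool_pos: [0.5736, -0.2838, 0.0995]
ee_rot: [0.0, 0.671, 0.741, 0.0]
wrist_force: [-1.4, -1.2, 0.5]
gripper_width: 0.0004
gripper_force: 1.0
```

Request:
drive_tool:
  grip: [0,0,0,0]
  translation:
    - [0.016,0,0]
    - [0.032,0.001,0]
    - [0.043,0.002,0]
    - [0.043,0.002,0]
  spin: [0.008,0.016,0.022,0.022]

```text
time_s: 16.4
tool_pos: [0.5822, -0.2833, 0.0995]
ee_rot: [0.0, 0.645, 0.764, 0.0]
wrist_force: [-1.6, -2.0, 0.7]
gripper_width: 0.0006
gripper_force: 1.0
```

Request:
drive_tool:
  grip: [0,0,0,0]
  translation:
    - [0.016,0.001,0]
    - [0.032,0.002,0]
    - [0.042,0.003,0]
    - [0.042,0.003,0]
  spin: [0.008,0.016,0.022,0.022]

```text
time_s: 16.8
tool_pos: [0.5906, -0.2825, 0.0995]
ee_rot: [0.0, 0.618, 0.786, 0.0]
wrist_force: [-1.5, -0.9, 0.1]
gripper_width: 0.0002
gripper_force: 0.8
```

Request:
drive_tool:
  grip: [0,0,0,0]
  translation:
    - [0.016,0.002,0]
    - [0.032,0.004,0]
    - [0.042,0.006,0]
    - [0.042,0.006,0]
  spin: [0.008,0.016,0.022,0.022]

```text
time_s: 17.2
tool_pos: [0.5988, -0.2816, 0.0996]
ee_rot: [0.0, 0.591, 0.807, 0.0]
wrist_force: [-1.5, -1.9, 0.3]
gripper_width: 0.0004
gripper_force: 1.0
```

Request:
drive_tool:
  grip: [0,0,0,0]
  translation:
    - [0.016,0.003,0]
    - [0.031,0.006,0]
    - [0.041,0.009,0]
    - [0.041,0.009,0]
  spin: [0.008,0.016,0.022,0.022]

```text
time_s: 17.6
tool_pos: [0.607, -0.2797, 0.0995]
ee_rot: [0.0, 0.562, 0.827, 0.0]
wrist_force: [-0.6, -2.7, 0.2]
gripper_width: 0.0004
gripper_force: 1.1
```

Request:
drive_tool:
  grip: [0,0,0,0]
  translation:
    - [0.016,0.004,0]
    - [0.03,0.009,0]
    - [0.04,0.012,0]
    - [0.04,0.012,0]
  spin: [0.008,0.016,0.022,0.022]

```text
time_s: 18.0
tool_pos: [0.6141, -0.2779, 0.0995]
ee_rot: [-0.0, 0.533, 0.846, -0.001]
wrist_force: [-3.4, -3.6, 1.2]
gripper_width: 0.0007
gripper_force: 2.4
```

```bash
python3 chk.py wrist w4.png; python3 arc.py 1.4 1.7 4 .0225
```

```text
[ 0.61408926 -0.27791424  0.09949422] 0.0007077391216469046 [-3.44271471 -3.63838772  1.15615319] 18.0 [-0.5272288   0.4904941   1.43376662 -0.00164262  1.21799509 -0.97271917]
top rim 154 (0.5812599487304687, -0.1605282745361328, 0.03179604339599609) [0.16755887 0.1700793 ]
pan 1542 (0.5850154418945313, -0.15816876220703124, 0.07059526062011719) 0.08349746312787193
wrist rim 3275 (0.5890276489257813, -0.17124093627929687, 0.02872006607055664) [0.16784112 0.1690427 ]
pan 28301 (0.58506884765625, -0.15813186645507812, 0.07207332611083984) 0.08322126303331154
grip 1282 [ 0.62043153 -0.26634833  0.12721519] -1.2477991918690332 (0.62027734375, -0.2696854248046875, 0.02197421646118164)
1.4 [-0.003 -0.023] -0.011
1.5 [ 0.058 -0.006] 0.02
1.6 [0.117 0.018] 0.052
1.7 [0.173 0.047] 0.084
[ 0.6139564  -0.27795977  0.09949828] [-3.07860434e-04  5.33370553e-01  8.45881284e-01 -7.81702042e-04] 0.00032839372989470464 [-3.66189001 -4.11664104  0.23675805] [-0.52738758  0.49035158  1.43401129 -0.00164196  1.21790057 -0.97245497] 18.1
```

View pics/w4.png

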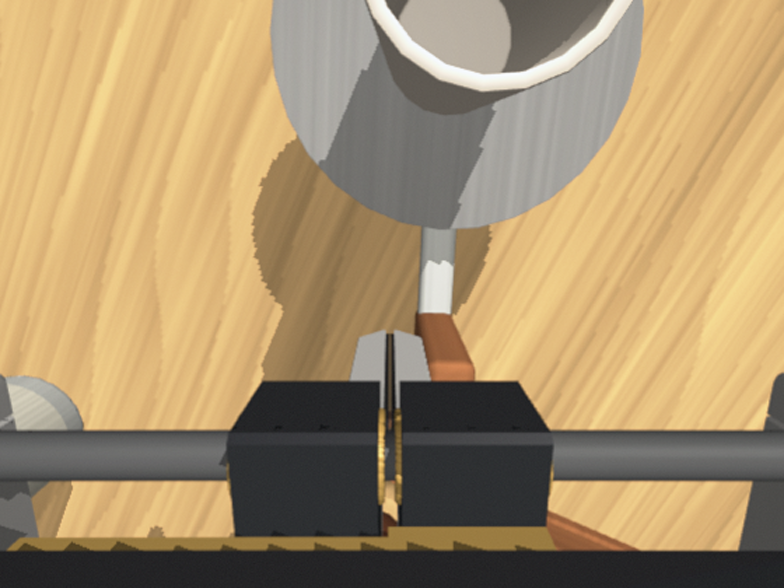

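The wrist view shows the fingers at (390,360) against the wooden grip at (440,345). The pan has sunk 11 mm and the force is rising, so the stop is near. One more small push to confirm.

Request:
drive_tool:
  grip: [0,0,0]
  translation:
    - [0.01,0.003,0]
    - [0.018,0.006,0]
    - [0.018,0.006,0]
  spin: [0.004,0.008,0.008]

```text
time_s: 18.4
tool_pos: [0.6164, -0.2774, 0.0995]
ee_rot: [-0.001, 0.523, 0.853, -0.002]
wrist_force: [-5.4, -6.3, 1.9]
gripper_width: 0.0005
gripper_force: 3.9
```

The force rose from about 5 N to 8 N over 4 mm, which matches the bush stiffness, so the lever is on its stop. Back off and retreat upward.

Request:
drive_tool:
  grip: [0,0,0,0,0,0,0,0,0,0]
  translation:
    - [-0.02,-0.008,0]
    - [-0.06,-0.03,0]
    - [-0.12,-0.06,0]
    - [-0.18,-0.09,0]
    - [-0.18,-0.09,0]
    - [-0.18,-0.09,0.15]
    - [-0.18,-0.09,0.4]
    - [-0.18,-0.09,0.65]
    - [-0.18,-0.09,0.8]
    - [-0.18,-0.09,0.8]
  spin: [0,0,0,0,0,0,0,0,0,0]

```text
time_s: 19.4
tool_pos: [0.5847, -0.2953, 0.2657]
ee_rot: [0.006, 0.523, 0.852, 0.0]
wrist_force: [0.3, -1.0, 0.9]
gripper_width: 0.0005
gripper_force: 0.0
```

Request:
drive_tool:
  grip: [0,0,0,0,0,0,0,0]
  translation:
    - [-0.1,-0.1,0]
    - [-0.2,-0.2,0]
    - [-0.35,-0.35,0]
    - [-0.5,-0.5,0]
    - [-0.5,-0.5,0]
    - [-0.5,-0.5,0]
    - [-0.5,-0.5,0]
    - [-0.5,-0.5,0]
  spin: [0,0,0,0,0,0,0,0]

```text
time_s: 20.2
tool_pos: [0.4831, -0.393, 0.2591]
ee_rot: [-0.0, 0.522, 0.853, 0.0]
wrist_force: [-0.3, 0.2, 0.1]
gripper_width: 0.0005
gripper_force: 0.0
```

```bash
python3 chk.py wrist w5.png
```

```text
[ 0.48306896 -0.39303329  0.25909696] 0.0005275882474658085 [-0.32662522  0.15117068  0.14527305] 20.2 [-7.95161579e-01  3.26534812e-01  1.30006967e+00  7.95713041e-04
  1.51553382e+00 -1.26655822e+00]
top rim 159 (0.581479736328125, -0.16064480590820313, 0.031765804290771485) [0.1672713  0.17025806]
pan 1923 (0.5841067504882812, -0.159342041015625, 0.07143362426757813) 0.0833591928059666
grip 73 [ 0.62829716 -0.27385395  0.127352  ] -1.2064883906470965 (0.6296890258789063, -0.27407843017578126, 0.012204557418823243)
wrist rim 688 (0.5826152954101562, -0.17601197814941405, 0.026944890975952148) [0.16745303 0.16903684]
pan 8549 (0.585520751953125, -0.161677490234375, 0.07133212280273438) 0.08311892635469298
grip 569 [ 0.62886902 -0.27451646  0.12728304] -1.204077933695401 (0.6308552856445313, -0.27383563232421876, 0.013160643577575683)
```

View pics/w5.png

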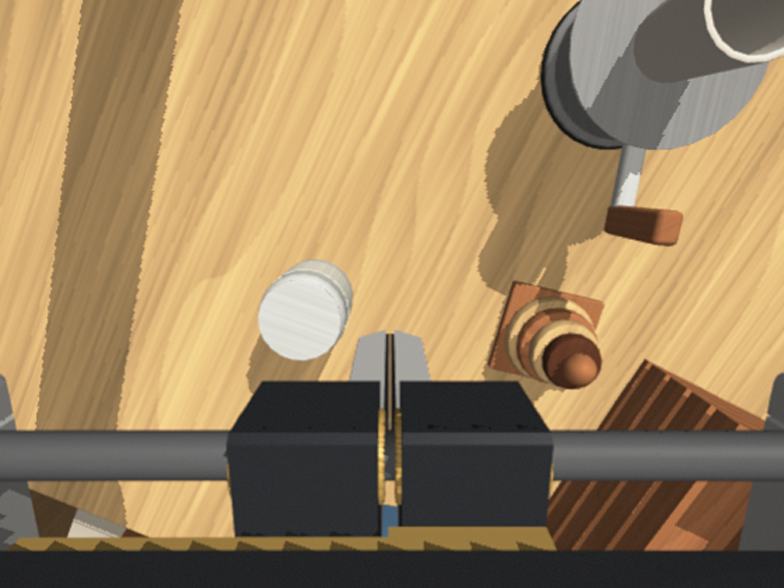

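The lever grip at (645,225) is left at its open position, 1.36 rad on from where it was found. The pan is 11 mm down with the cup centred, and the gripper is clear of everything.

```bash
python3 -c "
from cell import close_job; print(close_job())"
```

```text
the job is handed in; nothing more can be done
None
```

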